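# Put the yellow key away in the tilt-out tier

### The job

First pull the red tier's flap down fully open by its black tab. Then move the blue key from the front of the crowded hook onto the empty hook, take the yellow key that hung behind it, leave that in the red flap's pocket, and push the flap back up fully shut. Do not let a key fall on the counter, and leave the glass of batteries, the smoke detector and the bulb where they are.

Things in the scene. Friction and masses are not known exactly. Their poses are not given: they have to be found in the camera images.
- tiers: Two stacked fixed plastic tiers, grey below and red above, together 160 mm deep (x), 230 mm wide (y), 260 mm high. Origin: centre of the underside, on the counter; its front faces its own -x; the yaw varies. Only the red tier's flap opens; the grey front is fixed.
- flap (a joint): Opening angle of the red flap, rad: 0 shut (stop), 0.85 fully open (stop), tilting out to the tiers' own -x about a level hinge on its lower edge; starts up to 0.2 open. Friction hinge (0.2 N m; 2 to 3 N at the tab): stays where it is left. Panel 210 mm wide, 114 high, 8 thick, with a pocket behind that tilts out with it.
- flap_hinge (a point): Centre of the flap's hinge line (along own y), 72 mm in front of the tiers' origin, 138 mm above the counter; fixed, axes as the tiers. The red roof's top is 122 mm higher and begins 2 mm in front of this line. Fully open, the pocket's mouth spans 0 to 85 mm in front of this line, from 116 mm (rear wall) down to 75 mm (flap edge) above it, free from straight above.
- flap_tab (a point): Grip point in the flap's black pull tab: a bar 18 mm wide (y), 14 thick, 65 long, sticking out of the panel's upper part, forwards and 35 degrees upwards while shut; the point is 20 mm from its free end. At angle a it lies, in the tiers' axes, x = -43 cos a - 126 sin a, z = -43 sin a + 126 cos a (mm) from the hinge. Pinch its width from above; it pivots between the fingers.
- flap_pocket (a point): Centre of the open-topped pocket behind the flap; axes turn with the flap (shut: x rearward, y left, z up; then 42 mm behind and 40 mm above the hinge). Inside: x -42 mm (flap's inner face) to +42, 196 mm in y, floor z -36 mm; rear and side walls to z +34, flap to +74 mm.
- hook_full: Fixed steel key stand, both keys on it at the start. Front is own -x; yaw varies; the stands may swap sides, 120 mm or more apart. Origin: on the counter under its post (14 mm square, 181 high). Foot plate 10 mm high, 80 wide, 110 mm forward. A level peg 8 mm thick, axis 175 mm up, runs 118 mm forward of the origin; its end then turns up 6 mm, to 130 mm forward.
- hook_spare: Fixed steel key stand, empty at the start. Front is own -x; yaw varies; the stands may swap sides, 120 mm or more apart. Origin: on the counter under its post (14 mm square, 181 high). Foot plate 10 mm high, 80 wide, 110 mm forward. A level peg 8 mm thick, axis 175 mm up, runs 118 mm forward of the origin; its end then turns up 6 mm, to 130 mm forward.
- hook_spare_peg (a point): Point on the axis of the empty stand's peg, 70 mm in front of the post's axis, 175 mm above the counter; axes as the stand (the peg runs along x).
- blue_key: Rigid key hanger, blue tag over a steel blade, 40 g; 8 mm thick (own x), 36 wide (own y), z up as it hangs. Origin: tag centre. Starts in front, about 93 mm from the post. Side faces flat and 36 mm apart from z -14 to +31 mm. Loop opening z +14 to +40 mm, 24 wide, pointed top; hanger's top +47, blade's end -40 mm (blade 9 wide). Hangs on the peg by its loop, its width across the peg.
- blue_key_loop (a point): Centre of the blue key's loop opening, 27 mm above its origin. When it hangs, this lies about 8 mm below the peg's axis.
- yellow_key: Rigid key hanger, yellow tag over a steel blade, 40 g; 8 mm thick (own x), 36 wide (own y), z up as it hangs. Origin: tag centre. Starts behind the blue one, about 48 mm from the post. Side faces flat and 36 mm apart from z -14 to +31 mm. Loop opening z +14 to +40 mm, 24 wide, pointed top; hanger's top +47, blade's end -40 mm (blade 9 wide). Hangs on the peg by its loop, its width across the peg.
- tumbler: Smoke-glass tumbler, 74 mm across, 85 mm high, holding AAA cells; origin under its centre. Bystander.
- detector: White plastic smoke detector shell, 110 mm across, 34 mm high, lying flat; origin under its centre. Bystander.
- bulb: Mushroom-shaped LED bulb standing on its head on a round dark coaster (96 mm across, 6 mm high, fixed), 78 mm across, 95 mm high; origin under its centre. Bystander.

How it is judged:
On the way, in this order (a step that is already met when the one before it is completed fails the run):
1. the red flap is pulled open past 0.72 rad (fully open is 0.85) (value of joint flap above 0.72 rad), for 0.2 s.
2. the blue key hangs on the empty hook, let go (x of blue_key_loop in the frame of hook_spare_peg between -0.055 and 0.06 m and y of blue_key_loop in the frame of hook_spare_peg between -0.012 and 0.012 m and z of blue_key_loop in the frame of hook_spare_peg between -0.016 and 0.001 m and contact force between the fingers and blue_key below 0.1 N and linear speed of blue_key below 0.05 m/s), for 0.3 s.
3. the yellow key is in the open flap's pocket, let go (x of yellow_key in the frame of flap_pocket between -0.045 and 0.045 m and y of yellow_key in the frame of flap_pocket between -0.1 and 0.1 m and z of yellow_key in the frame of flap_pocket between -0.042 and 0.07 m and contact force between the fingers and yellow_key below 0.1 N and linear speed of yellow_key below 0.05 m/s and value of joint flap above 0.72 rad), for 0.2 s.
4. the red flap is pushed up shut, to within 0.06 rad (value of joint flap below 0.06 rad), for 0.2 s.
At the end, for the whole second after the job is handed in: The red flap is shut to within 0.06 rad (about 6 mm at its top edge), the yellow key lies at rest in the pocket behind it (its origin within the pocket), and the blue key hangs still on the peg of the stand that was empty (its loop around the peg, within 12 mm sideways), nothing held (all of step 2 and value of joint flap below 0.06 rad and x of yellow_key in the frame of flap_pocket between -0.045 and 0.045 m and y of yellow_key in the frame of flap_pocket between -0.1 and 0.1 m and z of yellow_key in the frame of flap_pocket between -0.042 and 0.07 m and contact force between the fingers and yellow_key below 0.1 N and linear speed of yellow_key below 0.05 m/s); the robot touches nothing.
It fails at once if the tumbler is pushed more than 30 mm or tipped over (distance of tumbler from where it was at the start of the episode above 0.03 m or angle between tumbler's own z axis and vertical above 0.4 rad).
It fails at once if the detector is pushed more than 30 mm or tipped over (distance of detector from where it was at the start of the episode above 0.03 m or angle between detector's own z axis and vertical above 0.4 rad).
It fails at once if the bulb is pushed more than 30 mm or tipped over (distance of bulb from where it was at the start of the episode above 0.03 m or angle between bulb's own z axis and vertical above 0.4 rad).
It fails at once if the blue key falls to the counter (height (world z) of blue_key below 0.05 m).
It fails at once if the yellow key falls to the counter (height (world z) of yellow_key below 0.05 m).
It also fails if it takes over 72 s, if anything falls off the work surface, if the arm or the gripper's body presses on something with over 40 N, if the wrist force passes 120 N, or if a joint passes its speed limit or range.

### The arm

A 7-joint arm with a two-finger parallel gripper is mounted at the origin on the work surface. World frame = base frame: x ahead of the robot, y to its left, z up, the work surface at z = 0. Lengths are in m, angles in rad, forces in N, time in s.
With the tool pointing down it reaches from about 0.425 to 0.875 m from the base axis. Payload 4.7 kg.
Tool frame: the origin (TCP) lies midway between the tips of the shut fingers; the grasp point (between the pads) lies 19 mm behind it; x points along the fingers, z is the direction in which the jaws open and shut, and the axes are right-handed (so a half turn about x gives the same grasp; the last joint's range is limited). The gripper opens to 87 mm and grips with 3 to 60 N. Pads are 19 mm wide; open, the fingers measure 117 mm over their backs; the gripper's body (75 mm by 190 mm) begins 51 mm behind the grasp point.
Start: joints at [-1.272, 0.321, -0.07, 1.45, 0.023, 1.371, -0.057], TCP at [0.183, 0.624, 0.223] pointing down, gripper open.
Joint ranges: [-2.86, 2.86], [-0.3, 2.09], [-1.38, 1.24], [0.06, 2.45], [-1.56, 4.7], [0.09, 2.05], [-2.69, 2.69]. Speed limits (rad/s): [2.57, 2.57, 3.14, 3.14, 3.14, 3.14, 3.14].

### API

Orientations are given as a rotation vector (axis times angle).
In Python, from bench import ctrl, vision, close_job gives the robot as it stands. The module is installed in compiled form; this text tells all that it offers.
- The arm moves only by the tool servo_tool, never from a script. Its argument "commands" is a list that holds one entry, the list of rows, each a list of 7 numbers: the turn, a rotation vector about the tool's x, y, z in degrees, then the shift along the tool's x, y, z in mm, then the finger opening in mm, from 0 to 87. In form: [[[wx, wy, wz, x, y, z, grip], ...]]. A call has 1 to 5 rows; each row is the pose to reach, as a shift and turn from the pose commanded when the call began, along the tool's axes at that moment; what a row does not reach only later rows make up. A row lasts 1/8 s, in which the tool goes at most 62.5 mm and 10.7 degrees, less where a joint would pass 70% of its speed; a pose out of reach is approached as far as the arm can. A call with a gripper value outside its range is refused whole. The fingers move at their own pace and stop on an object; "newtons" is the grip in N (left out, the last holds). Time passes only in rows, so rows that repeat a pose let the fingers close. It gives the time, the measured TCP pose, the force and the opening at its end, in the units of the state.
- ctrl.get_state(): the state, without advancing time (a new reading comes with each control period).
- vision.get_image(name): name is "side" or "top" or "wrist"; returns the picture (480x640x3 uint8, red, green, blue); there is no depth.
- vision.camera_info(name): a dict with "fov_y" (degrees; the focal length in pixels is half the picture's height over the tangent of half this angle, whatever the lens; pixels are square), "cx", "cy" (the principal point, pixels), "pose" (4x4, takes a point from camera to world coordinates). Camera axes: x right, y down, z forward; pixel columns grow to the right and rows downward; lengths in m; the calibration is good to about 2 mm. A picture is of the moment at which its call begins: read the wrist's pose just before it. camera_info takes no time and is no camera call; for the wrist camera it gives the pose at the moment of the call.
- close_job(): hands the job in, once; it reports no verdict.
The state is a dict: "time": time; "joint_positions": joint angles; "qd": joint speeds; "joint_torque": joint torques, N m; "position": TCP position; "tool_rot": TCP orientation; "ft_force": force on the tool from outside, world axes, zero at the start; "torque": the same for the moment, N m; "grip_width": opening from 0.0 (shut) to 1.0 (fully open).
Only numpy, scipy, OpenCV 4.12 (cv2) and the standard library are available. Lean on these libraries where they do the work, as an engineer would, in place of code of your own. Each camera call takes 0.05 s, during which the arm holds its last target. There are 200 camera calls.

## Working session

There is one attempt and no reset: what is moved stays moved. The work goes in short steps, Python scripts to look and compute and a tool call to move; the robot and the scene stay as the last step left them, time stands still between calls to the robot, and variables do not carry over. Pictures are saved under pics/ and viewed, about 8 in all and at most 12, crops included, and the job is handed in when it is done.

Besides the shell and the picture viewer there is one more tool, called by a JSON object that holds its "method" and its "body". servo_tool: Moves the arm, as the interface text tells. Its arguments: {"type":"object","properties":{"commands":{"type":"array"},"newtons":{"type":"number"}},"required":["commands"]}

```bash
mkdir -p pics; cat > h.py <<'E'
from bench import ctrl, vision, close_job
import numpy as np, cv2
from scipy.spatial.transform import Rotation as R
def cam(n):
    i=vision.camera_info(n); f=240/np.tan(np.radians(i['fov_y'])/2)
    return f,i['cx'],i['cy'],np.array(i['pose'])
def ray(n,u,v):
    f,cx,cy,T=cam(n); d=T[:3,:3]@np.array([(u-cx)/f,(v-cy)/f,1]); return T[:3,3],d
def onz(n,u,v,z):
    o,d=ray(n,u,v); return o+d*(z-o[2])/d[2]
def proj(n,p):
    f,cx,cy,T=cam(n); q=T[:3,:3].T@(np.array(p)-T[:3,3]); return [round(cx+f*q[0]/q[2],1),round(cy+f*q[1]/q[2],1)]
def snap(n,name):
    im=vision.get_image(n); cv2.imwrite(f'pics/{name}.png',im[:,:,::-1]); return im
def go(p,rot=None,Rt=None):
    """tool-frame turn (deg) and shift (mm) to reach world p, rot"""
    s=ctrl.get_state(); A=R.from_rotvec(s['tool_rot'])
    sh=A.inv().apply(np.array(p)-s['position'])*1000
    B=A if Rt is None else R.from_matrix(Rt)
    return np.round(np.degrees((A.inv()*B).as_rotvec()),1),np.round(sh,1)
E
python3 - <<'E'
from h import *
s=ctrl.get_state(); print(s); print(np.round(R.from_rotvec(s['tool_rot']).as_matrix(),3))
for n in ['side','top','wrist']:
    snap(n,n+'0'); f,cx,cy,T=cam(n); print(n,f,cx,cy,np.round(T,3).tolist())
E
```

```text
{'time': 0.0, 'joint_positions': array([-1.27189998,  0.3218343 , -0.07007902,  1.45166792,  0.02258352,
        1.3707921 , -0.05689718]), 'qd': array([-5.19898032e-04,  7.79186798e-04,  3.60538448e-05, -1.01377188e-03,
       -1.32117590e-04, -5.53015460e-04, -1.22596844e-04]), 'joint_torque': array([ 6.76573363e-04, -4.91301906e+01, -4.03652675e-01, -3.12525272e+01,
       -6.38778205e-02,  4.42644081e-02,  2.23811849e-04]), 'position': array([0.18251635, 0.62327579, 0.22145768]), 'tool_rot': array([-0.99813097,  1.33208194,  0.99611241]), 'ft_force': array([ 0.63606447, -0.15560135,  0.17272626]), 'torque': array([ 0.0042494 ,  0.01045705, -0.00715226]), 'grip_width': 0.9970766746664603}
[[-0.    -0.96   0.281]
 [-0.002  0.281  0.96 ]
 [-1.    -0.    -0.002]]
side 486.4757261611947 318.3096542517163 239.54125141838574 [[-0.761, -0.446, 0.471, -0.111], [-0.649, 0.54, -0.537, 0.773], [-0.015, -0.714, -0.7, 1.123], [0.0, 0.0, 0.0, 1.0]]
top 623.8123217561508 329.7228459787671 229.7250683996031 [[0.01, -0.974, 0.225, 0.16], [-1.0, -0.011, -0.004, 0.064], [0.006, -0.225, -0.974, 1.849], [0.0, 0.0, 0.0, 1.0]]
wrist 341.2692830632758 320.05726255867444 242.25354986125245 [[0.281, 0.92, 0.274, 0.108], [0.96, -0.269, -0.082, 0.646], [-0.002, 0.286, -0.958, 0.384], [0.0, 0.0, 0.0, 1.0]]
```

View pics/side0.png

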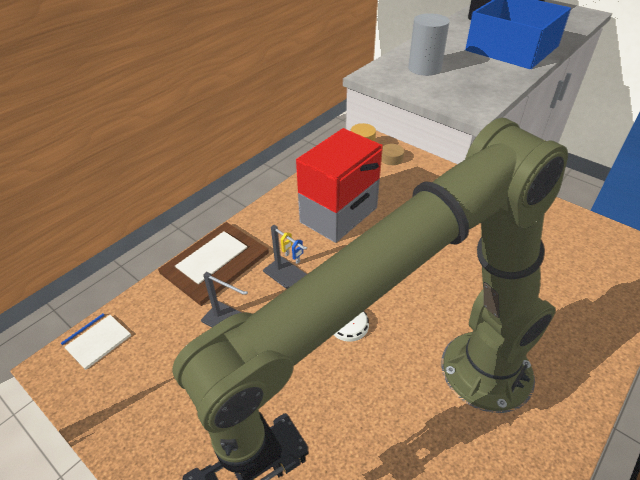

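View pics/top0.png

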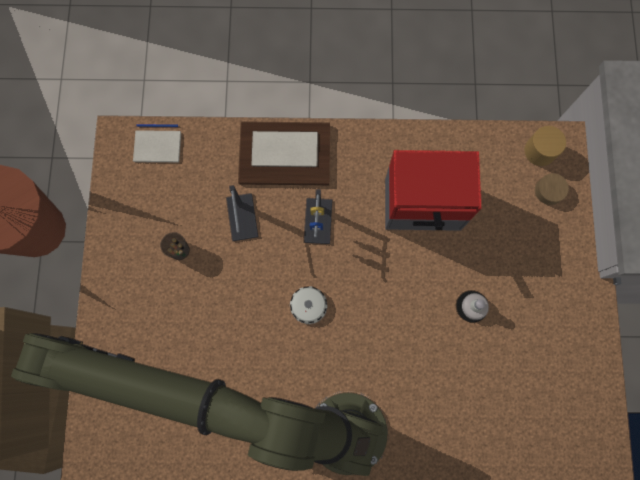

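The side view shows the red/grey tiers around (340,185), the full stand near (285,255) and the empty stand near (218,295). In the top view, the tiers are at about (433,190), the full peg at (317,210), the empty peg at (235,210), the detector at (308,305), the tumbler at (176,247) and the bulb at (473,306).

```bash
python3 - <<'E'
from h import *
t=cv2.imread('pics/top0.png'); s=cv2.imread('pics/side0.png')
a=cv2.resize(t[140:250,220:490],None,fx=2.95,fy=2.95,interpolation=cv2.INTER_CUBIC)
b=cv2.resize(s[120:335,190:400],None,fx=1.27,fy=1.27,interpolation=cv2.INTER_CUBIC)
c=np.zeros((600,800,3),np.uint8); c[:a.shape[0],:a.shape[1]]=a; c[325:325+b.shape[0],:b.shape[1]]=b
print(a.shape,b.shape)
cv2.imwrite('pics/c1.png',c)
E
```

```text
(324, 796, 3) (273, 267, 3)
```

View pics/c1.png

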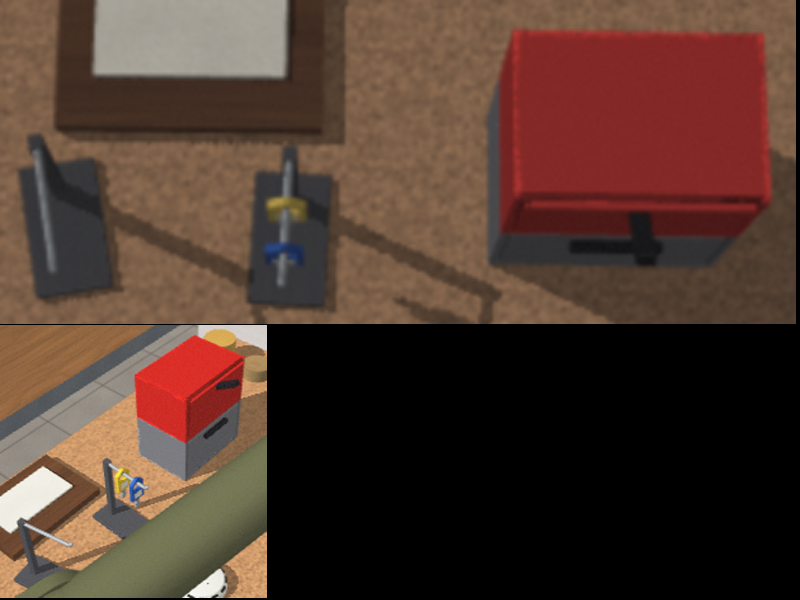

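```bash
python3 - <<'E'
from h import *
def P(cu,cv,z): return np.round(onz('top',220+cu/2.95,140+cv/2.95,z),4)
for n,c in dict(rbl=(515,31),rbr=(764,36),rfr=(769,203),rfl=(505,196)).items(): print(n,P(*c,.26))
for n,a,b in (('spare',(37,141),(53,270)),('full',(290,152),(283,284))):
    A=P(*a,.181);B=P(*b,.181);d=B-A;print(n,A,B,np.linalg.norm(d),np.degrees(np.arctan2(d[1],d[0])))
print('foot spare',[P(*q,.01) for q in((20,170),(93,158),(112,285),(37,297))])
print('foot full',[P(*q,.01) for q in((256,172),(332,177),(324,305),(248,301))])
print('yel',P(286,208,.187),'blue',P(284,252,.187))
print('tab end',P(643,262,.29), P(640,215,.26))
print('det',onz('top',308,305,.034),'tum',onz('top',176,247,.04),'bulb',onz('top',473,306,.05))
E
```

```text
rbl [ 0.7492 -0.1153  0.26  ]
rbr [ 0.7472 -0.343   0.26  ]
rfr [ 0.5892 -0.3405  0.26  ]
rfl [ 0.593  -0.1042  0.26  ]
spare [0.6631 0.329  0.181 ] [0.5383 0.3085 0.181 ] 0.12647248712664746 -170.67173760598814
full [0.6551 0.0899 0.181 ] [0.5275 0.0946 0.181 ] 0.1276865302214764 177.89052917077782
foot spare [array([0.683 , 0.3723, 0.01  ]), array([0.6969, 0.2972, 0.01  ]), array([0.562 , 0.2726, 0.01  ]), array([0.5486, 0.3487, 0.01  ])]
foot full [array([0.6838, 0.1276, 0.01  ]), array([0.6793, 0.0487, 0.01  ]), array([0.5436, 0.0556, 0.01  ]), array([0.5469, 0.1333, 0.01  ])]
yel [0.5988 0.0928 0.187 ] blue [0.5566 0.0941 0.187 ]
tab end [ 0.5267 -0.2206  0.29  ] [ 0.5768 -0.2246  0.26  ]
det [0.35511739 0.11733708 0.034     ] tum [0.5213368  0.50996862 0.04      ] bulb [ 0.35560226 -0.3588354   0.05      ]
```

{"method": "servo_tool", "body": {"commands": [[[-10, 0, 0, -60, -60, -20, 87], [-14.5, 0, 0, -109, -120, -50, 87], [-14.5, 0, 0, -109, -180, -80, 87], [-14.5, 0, 0, -109, -240, -105, 87], [-14.5, 0, 0, -109, -285, -128, 87]]]}}

```text
time: 0.78
position: [0.397, 0.4417, 0.3304]
tool_rot: [-1.186, 1.223, 1.186]
ft_force: [0.6, 0.2, -0.4]
grip_width: 1.005
```

```bash
python3 - <<'E'
from h import *
s=ctrl.get_state(); print(s['time'],s['position']); print(np.round(R.from_rotvec(s['tool_rot']).as_matrix(),3))
print(go([.47,.10,.33]))
E
```

```text
0.775 [0.39696359 0.44165228 0.33041726]
[[ 0.001 -1.     0.032]
 [ 0.001  0.032  1.   ]
 [-1.    -0.001  0.001]]
(array([0., 0., 0.]), array([ 2.000e-01, -8.380e+01, -3.392e+02]))
```

{"method": "servo_tool", "body": {"commands": [[[0, 0, 0, 0, -15, -62, 87], [0, 0, 0, 0, -30, -124, 87], [0, 0, 0, 0, -50, -186, 87], [0, 0, 0, 0, -50, -248, 87], [0, 0, 0, 0, -50, -310, 87]]]}}

```text
time: 1.4
position: [0.4356, 0.1333, 0.3296]
tool_rot: [-1.185, 1.224, 1.186]
ft_force: [1.0, 0.5, 1.0]
grip_width: 1.001
```

```bash
python3 - <<'E'
from h import *
s=ctrl.get_state(); print(s['time'],s['position']); T=cam('wrist')[3]; snap('wrist','w1'); np.save('w1T.npy',T)
print(np.round(T,3).tolist())
E
```

```text
1.4 [0.43564717 0.13325492 0.3296175 ]
[[0.032, 0.958, 0.285, 0.358], [0.999, -0.031, -0.01, 0.136], [-0.001, 0.285, -0.958, 0.492], [0.0, 0.0, 0.0, 1.0]]
```

View pics/w1.png

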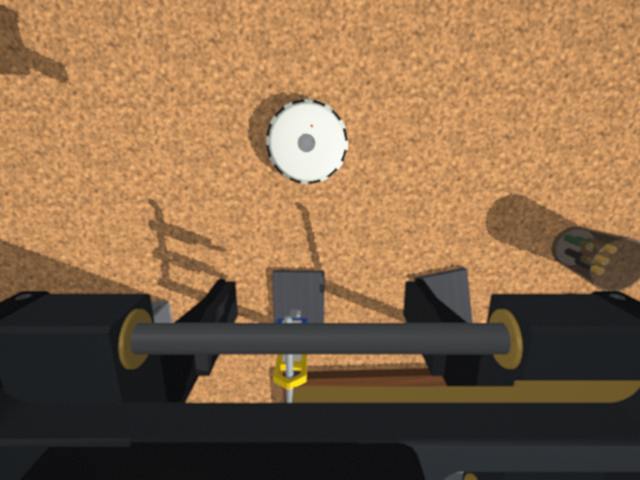

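```bash
python3 - <<'E'
from h import *
T=np.load('w1T.npy');f,cx,cy,_=cam('wrist')
def P(u,v,z):
    d=T[:3,:3]@np.array([(u-cx)/f,(v-cy)/f,1]); return np.round(T[:3,3]+d*(z-T[2,3])/d[2],4)
print('peg tip',P(293,312,.185),'yellow top',P(291,377,.187),'peg rear',P(289,400,.179),'foot front',P(273,271,.01),P(324,271,.01),'det',P(307,142,.034))
print('spare foot front', P(417,278,.01),P(466,268,.01))
print(go([.51,-.2225,.33]))
E
```

```text
peg tip [0.5206 0.1033 0.185 ] yellow top [0.5956 0.0972 0.187 ] peg rear [0.6319 0.0923 0.179 ] foot front [0.5439 0.0584 0.01  ] [0.5464 0.1354 0.01  ] det [0.3587 0.1187 0.034 ]
spare foot front [0.5623 0.2763 0.01  ] [0.5484 0.3493 0.01  ]
(array([0., 0., 0.]), array([   1.6,  -88.9, -342.4]))
```

{"method": "servo_tool", "body": {"commands": [[[0, 0, 0, -30, -15, -52, 87], [0, 0, 0, -60, -35, -104, 87], [0, 0, 0, -90, -60, -155, 87], [0, 0, 0, -90, -85, -210, 87], [0, 0, 0, -90, -110, -268, 87]]]}}

```text
time: 2.08
position: [0.5378, -0.1362, 0.4205]
tool_rot: [-1.188, 1.222, 1.186]
ft_force: [0.6, 0.9, -0.3]
grip_width: 1.002
```

{"method": "servo_tool", "body": {"commands": [[[0, 0, 0, 0, -30, -50, 87], [0, 0, 0, 0, -30, -61, 87], [0, 0, 0, 0, -30, -61, 87]]]}}

```text
time: 2.45
position: [0.5647, -0.1973, 0.4194]
tool_rot: [-1.184, 1.226, 1.186]
ft_force: [0.3, 0.6, 0.9]
grip_width: 1.0
```

```bash
python3 - <<'E'
from h import *
s=ctrl.get_state(); print(s['time'],s['position']); T=cam('wrist')[3]; w=snap('wrist','w2'); np.save('w2T.npy',T)
s=snap('side','s2')
c=np.zeros((600,800,3),np.uint8)
c[:360,:640]=w[:360]; b=cv2.resize(s[120:240,280:400],None,fx=2,fy=2,interpolation=cv2.INTER_CUBIC); c[360:,:240]=b
d=cv2.resize(s[215:335,190:310],None,fx=2,fy=2,interpolation=cv2.INTER_CUBIC); c[360:,250:490]=d
cv2.imwrite('pics/c2.png',c[:,:,::-1])
E
```

```text
2.45 [ 0.56468243 -0.19732916  0.41940166]
```

View pics/c2.png

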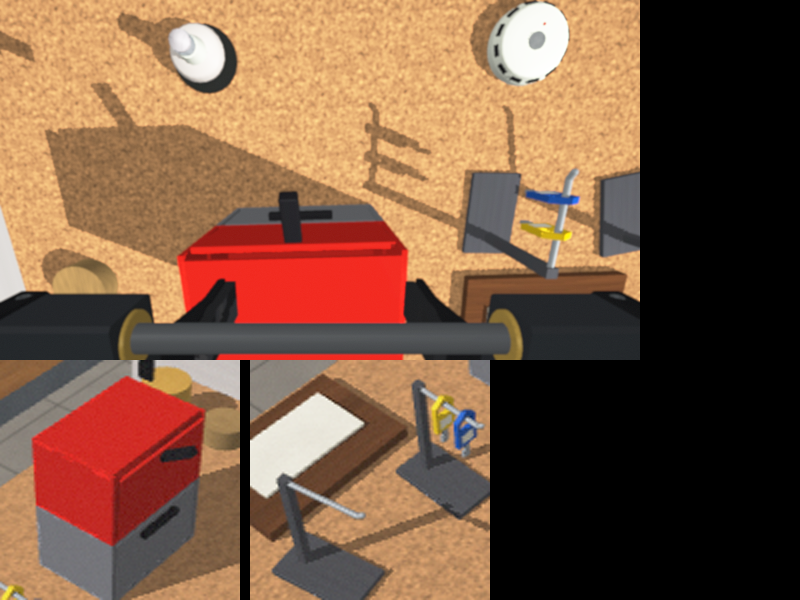

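```bash
python3 - <<'E'
from h import *
T=np.load('w2T.npy');f,cx,cy,_=cam('wrist')
def wr(u,v): return T[:3,3],T[:3,:3]@np.array([(u-cx)/f,(v-cy)/f,1])
def P(u,v,z):
    o,d=wr(u,v); return np.round(o+d*(z-o[2])/d[2],4)
print('roof front',P(182,256,.26),P(407,251,.26))
def tri(r1,r2):
    A=np.array([r1[1],-r2[1]]).T; t=np.linalg.lstsq(A,r2[0]-r1[0],rcond=None)[0]
    p,q=r1[0]+r1[1]*t[0],r2[0]+r2[1]*t[1]; return np.round((p+q)/2,4),np.round(p-q,4)
print('tab end',tri(wr(289,194),ray('side',378,165.5)))
for z in(.25,.26,.27,.28):print(z,P(289,194,z))
print('peg tip',P(573,171,.184),'post',P(552,272,.181),'yel',P(565,236,.187),'blue',P(568,200,.187))
print('det',P(537,41,.034),'bulb',P(208,64,.03))
H=np.array([.593,-.2225,.138])
for a in (0,.05,.1,.15,.2):
    c,s=np.cos(a),np.sin(a); print(a,'end',(H+[-59.4e-3*c-.1375*s,0,-.0594*s+.1375*c]).round(4),'grip',(H+[-.043*c-.126*s,0,-.043*s+.126*c]).round(4))
E
```

```text
roof front [ 0.5917 -0.3359  0.26  ] [ 0.5939 -0.1124  0.26  ]
tab end (array([ 0.5293, -0.2258,  0.2733]), array([0.0048, 0.0027, 0.0004]))
0.25 [ 0.5351 -0.2268  0.25  ]
0.26 [ 0.5336 -0.2258  0.26  ]
0.27 [ 0.5322 -0.2248  0.27  ]
0.28 [ 0.5307 -0.2239  0.28  ]
peg tip [0.5292 0.0931 0.184 ] post [0.6541 0.091  0.181 ] yel [0.6056 0.0949 0.187 ] blue [0.5621 0.091  0.187 ]
det [0.3605 0.1183 0.034 ] bulb [ 0.3734 -0.3549  0.03  ]
0 end [ 0.5336 -0.2225  0.2755] grip [ 0.55   -0.2225  0.264 ]
0.05 end [ 0.5268 -0.2225  0.2724] grip [ 0.5438 -0.2225  0.2617]
0.1 end [ 0.5202 -0.2225  0.2689] grip [ 0.5376 -0.2225  0.2591]
0.15 end [ 0.5137 -0.2225  0.2651] grip [ 0.5317 -0.2225  0.2562]
0.2 end [ 0.5075 -0.2225  0.261 ] grip [ 0.5258 -0.2225  0.2529]
```

```bash
python3 - <<'E'
from h import *
s=ctrl.get_state(); print(s['time'],s['position']);print(np.round(R.from_rotvec(s['tool_rot']).as_matrix(),3))
print(go([.546,-.2245,.30]))
E
```

```text
2.55 [ 0.56505576 -0.19526575  0.42020825]
[[ 0.001 -1.     0.03 ]
 [ 0.001  0.03   1.   ]
 [-1.    -0.001  0.001]]
(array([0., 0., 0.]), array([120.2,  18.3, -30. ]))
```

{"method": "servo_tool", "body": {"commands": [[[0, 0, 0, 60, 18, -30, 60], [0, 0, 0, 120, 18, -30, 60], [0, 0, 0, 120, 18, -30, 60], [0, 0, 0, 120, 18, -30, 60]]]}}

```text
time: 3.05
position: [0.5478, -0.225, 0.3027]
tool_rot: [-1.19, 1.22, 1.185]
ft_force: [-0.7, 0.3, 0.3]
grip_width: 0.709
```

```bash
python3 - <<'E'
from h import *
s=ctrl.get_state(); print(s['time'],s['position'])
print(go([.546,-.2245,.244]))
E
```

```text
3.05 [ 0.547762   -0.22495985  0.30273725]
(array([0., 0., 0.]), array([58.7,  2. ,  0.4]))
```

{"method": "servo_tool", "body": {"commands": [[[0, 0, 0, 40, 1, 0, 60], [0, 0, 0, 57, 1, 0, 60], [0, 0, 0, 57, 1, 0, 10], [0, 0, 0, 57, 1, 0, 10], [0, 0, 0, 57, 1, 0, 10]]], "newtons": 25}}

```text
time: 3.68
position: [0.5459, -0.2267, 0.2444]
tool_rot: [-1.187, 1.223, 1.184]
ft_force: [-1.2, 0.2, 0.3]
grip_width: 0.433
```

```bash
python3 - <<'E'
from h import *
s=ctrl.get_state(); print(s['time'],s['position'],s['grip_width']*87,s['ft_force'])
A=R.from_rotvec(s['tool_rot'])
a0=.03
for a in (a0,.15,.25,.4,.5,.65,.8,.86):
    c,sn=np.cos(a),np.sin(a); p=np.array([.5945-.043*c-.126*sn,-.2245+.0145*(.126*sn),.138-.043*sn+.126*c-.019])
    print(a,p.round(4),(A.inv().apply(p-s['position'])*1000).round(1))
E
```

```text
3.675 [ 0.54589699 -0.22672456  0.24439811] 37.64617432703993 [-1.17108158  0.20326059  0.29845268]
0.03 [ 0.5477 -0.2244  0.2437] [ 0.7 -1.8  2.3]
0.15 [ 0.5332 -0.2242  0.2372] [ 7.2 12.8  2.1]
0.25 [ 0.5217 -0.224   0.2304] [13.9 24.3  1.9]
0.4 [ 0.5058 -0.2238  0.2183] [26.  40.2  1.7]
0.5 [ 0.4964 -0.2236  0.209 ] [35.3 49.7  1.5]
0.65 [ 0.484  -0.2234  0.1933] [51.  62.1  1.4]
0.8 [ 0.4742 -0.2232  0.1759] [68.3 72.   1.3]
0.86 [ 0.471  -0.2231  0.1686] [75.6 75.2  1.3]
```

Still closing; wait for the fingers.

{"method": "servo_tool", "body": {"commands": [[[0, 0, 0, 0, 0, 0, 10], [0, 0, 0, 0, 0, 0, 10], [0, 0, 0, 0, 0, 0, 10], [0, 0, 0, 0, 0, 0, 10]]]}}

```text
time: 4.18
position: [0.5453, -0.226, 0.2432]
tool_rot: [-1.186, 1.223, 1.186]
ft_force: [-1.8, 1.1, 3.8]
grip_width: 0.205
```

{"method": "servo_tool", "body": {"commands": [[[0, 0, 0, 7, 13, 0, 10], [0, 0, 0, 14, 24, 0, 10], [0, 0, 0, 20, 33, 0, 10], [0, 0, 0, 26, 40, 0, 10], [0, 0, 0, 35, 50, 0, 10]]]}}

```text
time: 4.8
position: [0.4964, -0.2258, 0.2078]
tool_rot: [-1.19, 1.223, 1.182]
ft_force: [8.5, -5.0, -3.1]
grip_width: 0.205
```

{"method": "servo_tool", "body": {"commands": [[[0, 0, 0, 8, 6, 0, 10], [0, 0, 0, 16, 12.5, 0, 10], [0, 0, 0, 24, 17.5, 0, 10], [0, 0, 0, 33, 22, 0, 10], [0, 0, 0, 41, 26, 0, 10]]]}}

```text
time: 5.42
position: [0.471, -0.2257, 0.1671]
tool_rot: [-1.191, 1.223, 1.18]
ft_force: [7.9, -4.1, 6.8]
grip_width: 0.203
```

{"method": "servo_tool", "body": {"commands": [[[0, 0, 0, 2, 1, 0, 10], [0, 0, 0, 2, 1, 0, 10], [0, 0, 0, 2, 1, 0, 10]]]}}

```text
time: 5.8
position: [0.4709, -0.2258, 0.167]
tool_rot: [-1.192, 1.221, 1.179]
ft_force: [5.6, -3.9, 7.5]
grip_width: 0.198
```

{"method": "servo_tool", "body": {"commands": [[[0, 0, 0, 0, 0, 0, 60], [0, 0, 0, 0, 0, 0, 60], [0, 0, 0, -30, 0, 0, 60], [0, 0, 0, -90, 0, 0, 60], [0, 0, 0, -140, 0, 0, 80]]]}}

```text
time: 6.42
position: [0.467, -0.2235, 0.3057]
tool_rot: [-1.184, 1.225, 1.188]
ft_force: [0.4, -0.6, 0.2]
grip_width: 0.686
```

```bash
python3 - <<'E'
from h import *
s=ctrl.get_state(); print(s['time'],s['position'],s['grip_width']); 
A=R.from_euler('z',-2,degrees=True).as_matrix()@np.array([[0,-1,0],[0,0,1],[-1,0,0]])
print(go([.62,.10,.36],Rt=A))
T=cam('wrist')[3];w=snap('wrist','w3');np.save('w3T.npy',T)
E
```

```text
6.425 [ 0.46700833 -0.22353826  0.30570777] 0.6855948469348273
(array([ 0.2,  0. , -0.1]), array([ -54.3, -142.4,  328.3]))
```

View pics/w3.png

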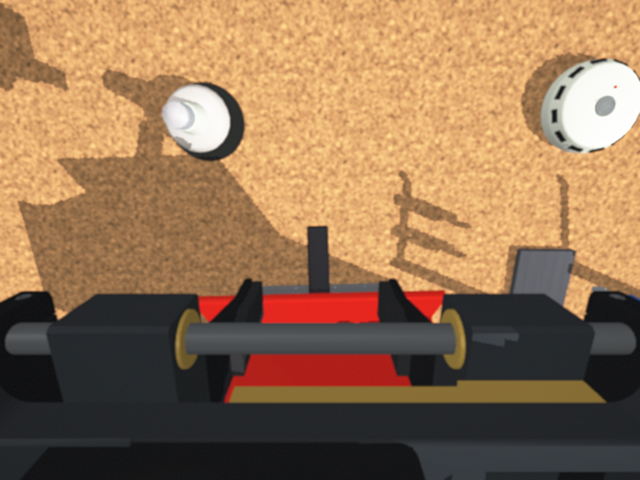

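The flap is open, with the tab end at (317,228) and the mouth visible below it. Next I look at both stands from above.

{"method": "servo_tool", "body": {"commands": [[[0, 0, 0, -55, 0, 30, 87], [0, 0, 0, -55, -20, 88, 87], [0, 0, 0, -55, -42, 145, 87], [0, 0, 0, -55, -65, 202, 87], [0, 0, 0, -55, -90, 258, 87]]]}}

```text
time: 7.1
position: [0.5659, 0.0329, 0.3587]
tool_rot: [-1.184, 1.226, 1.188]
ft_force: [0.3, -1.1, -0.2]
grip_width: 0.997
```

{"method": "servo_tool", "body": {"commands": [[[0, 0, 0, 0, -30, 50, 87], [0, 0, 0, 0, -53, 100, 87], [0, 0, 0, 0, -53, 110, 87], [0, 0, 0, 0, -53, 110, 87]]]}}

```text
time: 7.6
position: [0.622, 0.1396, 0.3583]
tool_rot: [-1.186, 1.227, 1.188]
ft_force: [-0.0, -0.8, -0.6]
grip_width: 0.998
```

```bash
python3 - <<'E'
from h import *
s=ctrl.get_state(); print(s['time'],s['position'],s['grip_width']); 
T=cam('wrist')[3];w=snap('wrist','w4');np.save('w4T.npy',T)
E
```

```text
7.6 [0.62199017 0.13961621 0.35830804] 0.9979124969683442
```

View pics/w4.png

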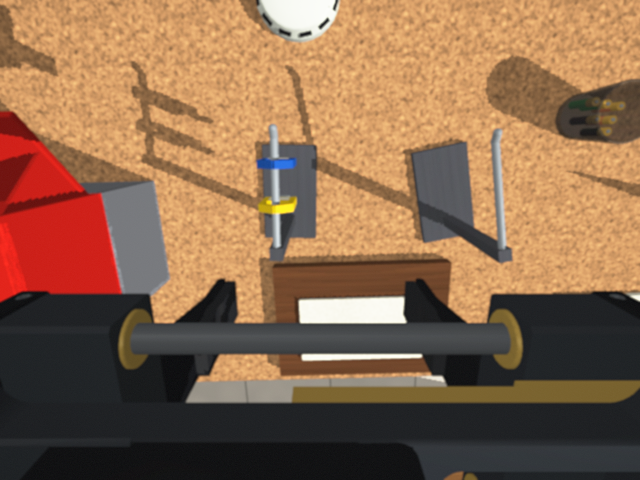

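```bash
python3 - <<'E'
from h import *
T=np.load('w4T.npy');f,cx,cy,_=cam('wrist')
def P(u,v,z):
    d=T[:3,:3]@np.array([(u-cx)/f,(v-cy)/f,1]); return np.round(T[:3,3]+d*(z-T[2,3])/d[2],4)
for n,a,b in (('full',(277,253),(272.5,126)),('spare',(503,253),(497,131))):
    A,B=P(*a,.181),P(*b,.186);d=A-B; print(n,A,B,np.linalg.norm(d[:2]),np.degrees(np.arctan2(d[1],d[0])))
print('blue',P(277,162,.185),'yellow',P(278.5,206,.185))
print(go([.5625,.0935,.22]), go([.60,.0930,.22]))
print(np.round(R.from_rotvec(ctrl.get_state()['tool_rot']).as_matrix(),3))
E
```

```text
full [0.6547 0.093  0.181 ] [0.5289 0.0978 0.186 ] 0.12589154062128233 -2.1851064723858196
spare [0.6618 0.3293 0.181 ] [0.5398 0.3066 0.186 ] 0.1240938757554136 10.540239366101625
blue [0.5617 0.0997 0.185 ] yellow [0.6043 0.0983 0.185 ]
(array([0., 0., 0.]), array([139.3,  57.9, -46.2])) (array([0., 0., 0.]), array([139.3,  20.4, -45.5]))
[[-0.002 -0.999  0.033]
 [-0.001  0.033  0.999]
 [-1.     0.002 -0.002]]
```

{"method": "servo_tool", "body": {"commands": [[[0, 0, 0, 20, 40, -45, 80], [0, 0, 0, 70, 58, -45, 80], [0, 0, 0, 125, 58, -45, 80], [0, 0, 0, 138, 58, -45, 80], [0, 0, 0, 138, 58, -45, 80]]]}}

```text
time: 8.28
position: [0.5634, 0.0951, 0.2227]
tool_rot: [-1.185, 1.225, 1.184]
ft_force: [0.0, -0.7, 0.7]
grip_width: 0.923
```

```bash
python3 - <<'E'
from h import *
s=ctrl.get_state(); print(s['time'],s['position'],s['grip_width']); 
print(go([.5617,.0955,.131]))
E
```

```text
8.275 [0.56344961 0.09511766 0.22268118] 0.9234786863890666
(array([0., 0., 0.]), array([91.7,  1.8,  0.3]))
```

{"method": "servo_tool", "body": {"commands": [[[0, 0, 0, 45, 1, 0, 80], [0, 0, 0, 85, 1, 0, 80], [0, 0, 0, 90, 1, 0, 80], [0, 0, 0, 90, 1, 0, 25], [0, 0, 0, 90, 1, 0, 25]]], "newtons": 15}}

```text
time: 8.9
position: [0.5642, 0.0966, 0.1345]
tool_rot: [-1.187, 1.22, 1.183]
ft_force: [-0.2, 0.3, 0.9]
grip_width: 0.77
```

{"method": "servo_tool", "body": {"commands": [[[0, 0, 0, 0, 0, 0, 25], [0, 0, 0, 0, 0, 0, 25], [0, 0, 0, 0, 0, 0, 25], [0, 0, 0, 0, 0, 0, 25]]]}}

```text
time: 9.4
position: [0.5624, 0.0961, 0.132]
tool_rot: [-1.186, 1.224, 1.186]
ft_force: [-0.2, -0.7, 1.1]
grip_width: 0.412
```

{"method": "servo_tool", "body": {"commands": [[[0, 0, 0, 0, 0, 0, 25], [0, 0, 0, 0, 0, 0, 25], [0, 0, 0, -5, 0, 0, 25], [0, 0, 0, -11, 0, 0, 25], [0, 0, 0, -11, 0, 0, 25]]]}}

```text
time: 10.02
position: [0.5628, 0.0965, 0.1437]
tool_rot: [-1.186, 1.223, 1.185]
ft_force: [-0.7, 0.3, -1.0]
grip_width: 0.411
```

```bash
python3 - <<'E'
from h import *
s=ctrl.get_state(); print(s['time'],s['position'],s['grip_width'],s['ft_force']); 
y=np.radians(-2.2)
print(go(np.array([s['position'][0]-.075,s['position'][1]+.075*.038,s['position'][2]])))
T=cam('wrist')[3];w=snap('wrist','w5')
E
```

```text
10.025 [0.56281752 0.09652223 0.14367935] 0.4112332140382449 [-0.69910485  0.27194736 -0.98565027]
(array([0., 0., 0.]), array([-0.1, 75.1,  0.5]))
```

View pics/w5.png

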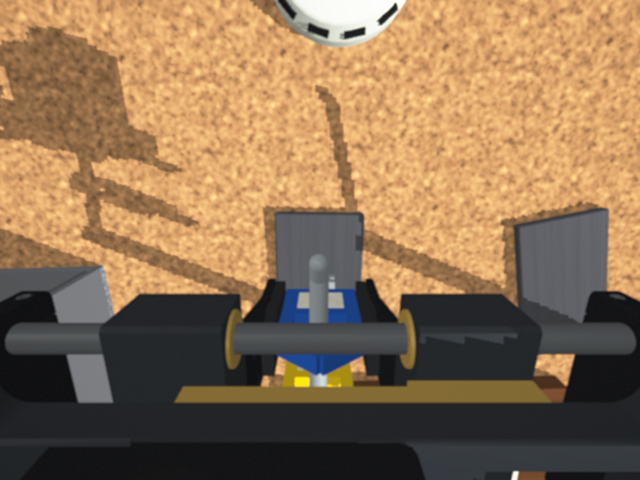

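The blue key sits square between the pads (280–360, 290–370), with the peg centred at column 318.

{"method": "servo_tool", "body": {"commands": [[[0, 0, 0, 0, 10, 0, 25], [0, 0, 0, 0, 22, 0, 25], [0, 0, 0, 0, 36, 0, 25], [0, 0, 0, 0, 55, 0, 25], [0, 0, 0, 0, 75, 0, 25]]]}}

```text
time: 10.7
position: [0.4859, 0.0988, 0.1429]
tool_rot: [-1.186, 1.224, 1.186]
ft_force: [-0.5, 0.7, 0.2]
grip_width: 0.415
```

```bash
python3 - <<'E'
from h import *
s=ctrl.get_state(); print(s['time'],s['position'],s['grip_width'],s['ft_force']); 
T=cam('wrist')[3];w=snap('wrist','w6')
O=np.array([.6625,.330]);y=np.radians(10.2);d=np.array([np.cos(y),np.sin(y)])
A=R.from_euler('z',10.2,degrees=True).as_matrix()@np.array([[0,-1,0],[0,0,1],[-1,0,0]])
for r in (.175,.165,.075): print(r,O-d*r,go([*(O-d*r),.1437],Rt=A))
E
```

```text
10.7 [0.48594569 0.09875408 0.14286096] 0.41510619930517595 [-0.45328537  0.73414392  0.24131367]
0.175 [0.49026577 0.29901017] (array([-12. ,   0.1,  -0.2]), array([ -1. ,  -0.7, 200.2]))
0.165 [0.50010772 0.30078102] (array([-12. ,   0.1,  -0.2]), array([ -1.1, -10.5, 202.3]))
0.075 [0.58868533 0.31671864] (array([-12. ,   0.1,  -0.2]), array([ -1.3, -98.6, 221. ]))
```

{"method": "servo_tool", "body": {"commands": [[[0, 0, 0, 0, 2, 40, 25], [0, 0, 0, 0, 2, 85, 25], [-4, 0, 0, 0, 0, 130, 25], [-9, 0, 0, 0, 0, 175, 25], [-12, 0, 0, 0, -1, 200, 25]]]}}

```text
time: 11.38
position: [0.4938, 0.3012, 0.1429]
tool_rot: [-1.342, 1.117, 1.343]
ft_force: [-0.2, 0.2, -0.1]
grip_width: 0.415
```

{"method": "servo_tool", "body": {"commands": [[[0, 0, 0, 0, 0, 0, 25], [0, 0, 0, 0, 0, 0, 25]]]}}

```text
time: 11.62
position: [0.4952, 0.2963, 0.1428]
tool_rot: [-1.338, 1.122, 1.336]
ft_force: [-0.6, -0.8, 0.2]
grip_width: 0.412
```

```bash
python3 - <<'E'
from h import *
s=ctrl.get_state(); print(s['time'],s['position'],s['grip_width'],s['ft_force']); 
T=cam('wrist')[3];w=snap('wrist','w7'); sd=vision.get_image('side'); tp=vision.get_image('top')
O=np.array([.6625,.330]);y=np.radians(10.2);d=np.array([np.cos(y),np.sin(y)])
A=R.from_euler('z',10.2,degrees=True).as_matrix()@np.array([[0,-1,0],[0,0,1],[-1,0,0]])
for r in (.175,.130,.075): print(r,go([*(O-d*r),.1437],Rt=A))
c=np.zeros((560,800,3),np.uint8); c[:,:640]=0
c[:400,:640]=w[:400,:]
b=cv2.resize(sd[215:375,160:320],None,fx=1,fy=1); c[400:,:160]=b
b=cv2.resize(tp[170:250,200:360],None,fx=2,fy=2); c[400:,200:520]=b
cv2.imwrite('pics/c7.png',c[:,:,::-1])
E
```

```text
11.625 [0.49516978 0.29633492 0.14281413] 0.41186415776881935 [-0.63728331 -0.75317307  0.18771934]
0.175 (array([-0.2, -0. ,  0. ]), array([-0.6,  4.5,  3.2]))
0.13 (array([-0.2, -0. ,  0. ]), array([ -0.6, -40.5,   3.4]))
0.075 (array([-0.2, -0. ,  0. ]), array([ -0.6, -95.5,   3.6]))
```

View pics/c7.png

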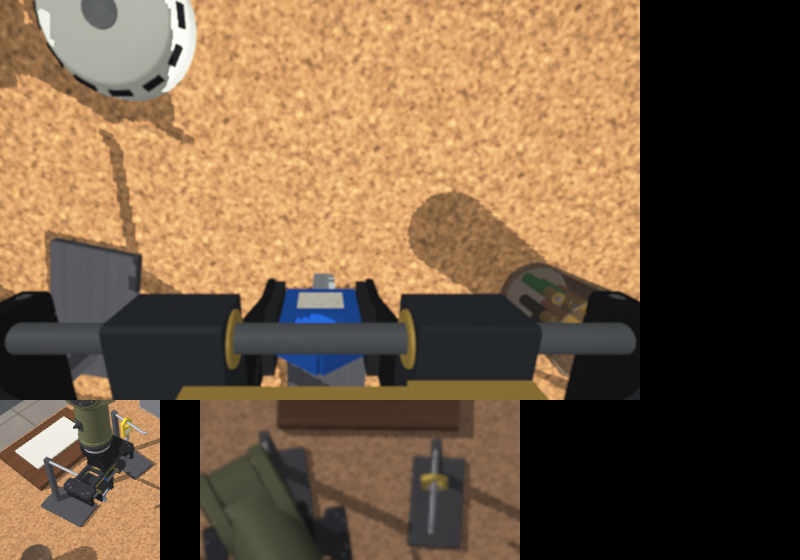

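The blue key is held square in front of the empty peg and yellow still hangs on its own. Now I slide it on, sideways correction first.

{"method": "servo_tool", "body": {"commands": [[[0, 0, 0, 0, 0, 3.5, 25], [0, 0, 0, 0, -15, 3.5, 25], [0, 0, 0, 0, -30, 3.5, 25], [0, 0, 0, 0, -42, 3.5, 25], [0, 0, 0, 0, -55, 3.5, 25]]]}}

```text
time: 12.4
position: [0.5493, 0.3117, 0.1427]
tool_rot: [-1.339, 1.12, 1.339]
ft_force: [0.8, 1.1, -0.7]
grip_width: 0.409
```

```bash
python3 - <<'E'
from h import *
s=ctrl.get_state(); print(s['time'],s['position'],s['grip_width'],s['ft_force']); 
w=snap('wrist','w8'); cv2.imwrite('pics/w8c.png',cv2.resize(w[240:400,220:420],None,fx=3,fy=3)[:,:,::-1])
O=np.array([.6625,.330]);y=np.radians(10.2);d=np.array([np.cos(y),np.sin(y)])
for r in (.130,.075): print(r,go([*(O-d*r),.1437]))
E
```

```text
12.4 [0.54930382 0.31172019 0.14268329] 0.4091297048101553 [ 0.75588201  1.08158281 -0.66541325]
0.13 (array([0., 0., 0.]), array([-1. , 16.9, -1.8]))
0.075 (array([0., 0., 0.]), array([ -0.9, -38.1,  -1.7]))
```

View pics/w8c.png

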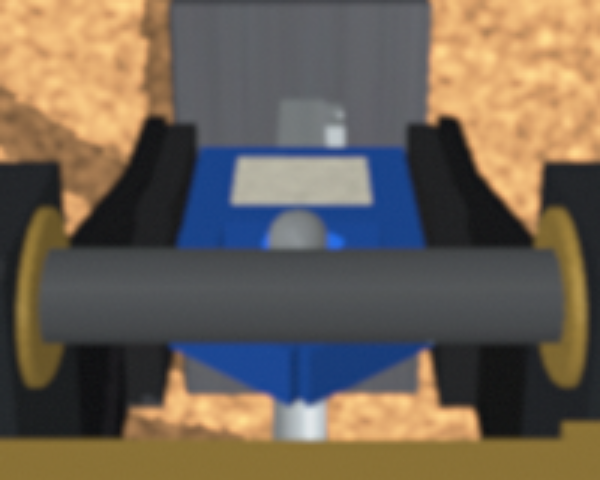

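The peg tip (298,230 in the crop) shows through the loop and the peg continues behind it at (300,415), so it is threaded and centred. I push further in, lower and release.

{"method": "servo_tool", "body": {"commands": [[[0, 0, 0, 0, -18, -1, 25], [0, 0, 0, 0, -34, -1, 25], [0, 0, 0, 0, -34, -1, 25], [0, 0, 0, 6, -34, -1, 25], [0, 0, 0, 10.5, -34, -1, 25]]]}}

```text
time: 13.08
position: [0.5811, 0.3168, 0.1319]
tool_rot: [-1.339, 1.12, 1.34]
ft_force: [-1.2, 0.1, 6.3]
grip_width: 0.411
```

{"method": "servo_tool", "body": {"commands": [[[0, 0, 0, 0, 0, 0, 25], [0, 0, 0, 0, 0, 0, 45], [0, 0, 0, 0, 0, 0, 80], [0, 0, 0, 0, 0, 0, 80], [0, 0, 0, 0, 0, 0, 80]]]}}

```text
time: 13.7
position: [0.5819, 0.3167, 0.1325]
tool_rot: [-1.339, 1.12, 1.339]
ft_force: [-0.1, -0.0, 0.0]
grip_width: 0.77
```

{"method": "servo_tool", "body": {"commands": [[[0, 0, 0, 0, 0, 0, 80], [0, 0, 0, 0, 0, 0, 80], [0, 0, 0, -30, 0, 0, 80], [0, 0, 0, -80, 0, 0, 80], [0, 0, 0, -130, 0, 0, 80]]]}}

```text
time: 14.32
position: [0.5816, 0.3166, 0.2636]
tool_rot: [-1.339, 1.12, 1.339]
ft_force: [0.1, 0.4, -0.2]
grip_width: 0.921
```

```bash
python3 - <<'E'
from h import *
s=ctrl.get_state(); print(s['time'],s['position'],s['grip_width'],s['ft_force']); 
A=R.from_euler('z',-2.2,degrees=True).as_matrix()@np.array([[0,-1,0],[0,0,1],[-1,0,0]])
T=cam('wrist')[3];snap('wrist','w9');np.save('w9T.npy',T)
print(go([.6065,.0945,.26],Rt=A))
E
```

```text
14.325 [0.58163411 0.31658887 0.26361583] 0.9213219927860697 [ 0.0509384   0.35894817 -0.17101319]
(array([12.4,  0.3,  0.6]), array([  11. ,   17.9, -223.9]))
```

{"method": "servo_tool", "body": {"commands": [[[0, 0, 0, 0, 4, -50, 80], [4, 0, 0, 0, 8, -105, 80], [9, 0, 0, 0, 12, -160, 80], [12.4, 0, 0, 0, 18, -205, 80], [12.4, 0, 0, 10, 18, -224, 80]]]}}

```text
time: 15.0
position: [0.6046, 0.0894, 0.2533]
tool_rot: [-1.179, 1.227, 1.176]
ft_force: [0.4, 0.3, 0.4]
grip_width: 0.919
```

{"method": "servo_tool", "body": {"commands": [[[0, 0, 0, 0, 0, 0, 80], [0, 0, 0, 0, 0, 0, 80]]]}}

```text
time: 15.25
position: [0.6034, 0.0961, 0.2519]
tool_rot: [-1.182, 1.225, 1.185]
ft_force: [-0.1, 0.4, 0.1]
grip_width: 0.917
```

```bash
python3 - <<'E'
from h import *
s=ctrl.get_state(); print(s['time'],s['position'],s['grip_width'],s['ft_force']); 
A=R.from_euler('z',-2.2,degrees=True).as_matrix()@np.array([[0,-1,0],[0,0,1],[-1,0,0]])
T=cam('wrist')[3];w=snap('wrist','w10');sd=vision.get_image('side'); tp=vision.get_image('top')
print(go([.6062,.0945,.132],Rt=A))
c=np.zeros((600,800,3),np.uint8); c[:300,:400]=cv2.resize(w,(400,300),interpolation=cv2.INTER_AREA)
c[:300,400:]=cv2.resize(cv2.imread('pics/w9.png')[:,:,::-1],(400,300),interpolation=cv2.INTER_AREA)
c[300:,:300]=cv2.resize(sd[220:320,190:290],(300,300)); c[300:,300:750]=cv2.resize(tp[160:260,210:360],(450,300))
cv2.imwrite('pics/c10.png',c[:,:,::-1])
E
```

```text
15.25 [0.60343726 0.09614769 0.25185841] 0.9170037861803728 [-0.11941728  0.41878158  0.12574876]
(array([ 0.2,  0. , -0. ]), array([120.3,  -2.6,  -1. ]))
```

View pics/c10.png

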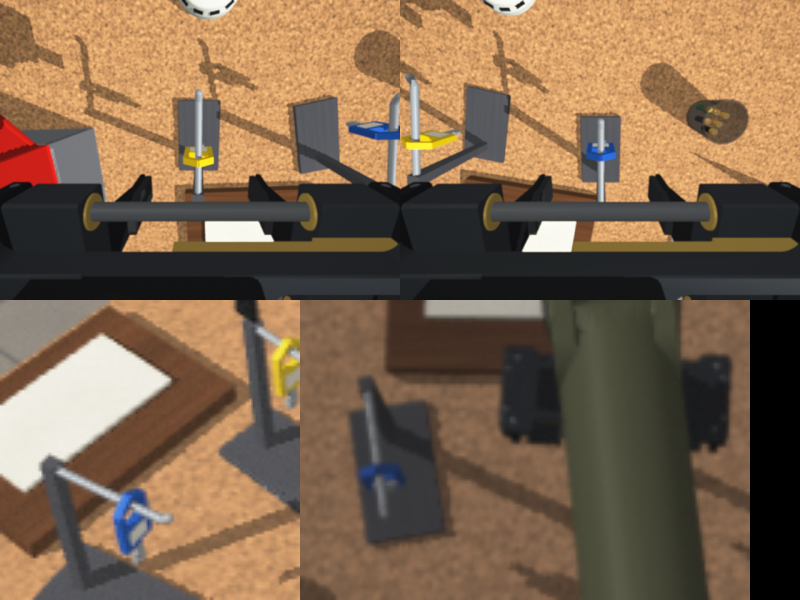

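The blue key hangs upright on the formerly empty peg, and the yellow key is centred under the open jaws. I descend on yellow.

{"method": "servo_tool", "body": {"commands": [[[0, 0, 0, 50, -2, -1, 80], [0, 0, 0, 105, -2, -1, 80], [0, 0, 0, 120, -2, -1, 80], [0, 0, 0, 120, -2, -1, 80], [0, 0, 0, 120, -2, -1, 25]]]}}

```text
time: 16.02
position: [0.6075, 0.0925, 0.135]
tool_rot: [-1.182, 1.223, 1.179]
ft_force: [0.2, 0.2, -0.4]
grip_width: 0.868
```

{"method": "servo_tool", "body": {"commands": [[[0, 0, 0, 0, 0, 0, 25], [0, 0, 0, 0, 0, 0, 25], [0, 0, 0, 0, 0, 0, 25], [0, 0, 0, 0, 0, 0, 25], [0, 0, 0, 0, 0, 0, 25]]]}}

```text
time: 16.65
position: [0.6058, 0.0926, 0.1326]
tool_rot: [-1.181, 1.226, 1.181]
ft_force: [-0.9, 1.2, 0.7]
grip_width: 0.41
```

{"method": "servo_tool", "body": {"commands": [[[0, 0, 0, 0, 0, 0, 25], [0, 0, 0, 0, 0, 0, 25], [0, 0, 0, -5, 0, 0, 25], [0, 0, 0, -11, 0, 0, 25], [0, 0, 0, -11, 0, 0, 25]]]}}

```text
time: 17.27
position: [0.6062, 0.0916, 0.1441]
tool_rot: [-1.181, 1.227, 1.179]
ft_force: [0.2, -0.3, -0.3]
grip_width: 0.41
```

{"method": "servo_tool", "body": {"commands": [[[0, 0, 0, 0, 15, 0, 25], [0, 0, 0, 0, 35, 1, 25], [0, 0, 0, 0, 55, 1, 25], [0, 0, 0, 0, 67, 1, 25], [0, 0, 0, 0, 80, 1, 25]]]}}

```text
time: 17.9
position: [0.525, 0.0961, 0.1435]
tool_rot: [-1.181, 1.227, 1.181]
ft_force: [0.1, 0.0, 0.5]
grip_width: 0.414
```

{"method": "servo_tool", "body": {"commands": [[[0, 0, 0, 0, 15, 0, 25], [0, 0, 0, 0, 35, 0, 25], [0, 0, 0, 0, 40, 0, 25], [0, 0, 0, 0, 40, 0, 25]]]}}

```text
time: 18.4
position: [0.486, 0.0977, 0.1436]
tool_rot: [-1.181, 1.226, 1.18]
ft_force: [0.2, 0.3, 0.4]
grip_width: 0.408
```

```bash
python3 - <<'E'
from h import *
s=ctrl.get_state(); print(s['time'],s['position'],s['grip_width'],s['ft_force']); 
snap('wrist','w11')
A=R.from_euler('z',-.8,degrees=True).as_matrix()@np.array([[0,-1,0],[0,0,1],[-1,0,0]])
for p in ([.45,-.05,.30],[.5595,-.224,.30],[.5595,-.224,.209]): print(p,go(p,Rt=A))
E
```

```text
18.4 [0.48598133 0.09772107 0.14363739] 0.40781059149415416 [0.15455232 0.32023837 0.3725157 ]
[0.45, -0.05, 0.3] (array([-1.4,  0. ,  0.1]), array([-156.4,   30.5, -148.9]))
[0.5595, -0.224, 0.3] (array([-1.4,  0. ,  0.1]), array([-156.3,  -85.7, -318.6]))
[0.5595, -0.224, 0.209] (array([-1.4,  0. ,  0.1]), array([ -65.3,  -85.6, -318.6]))
```

{"method": "servo_tool", "body": {"commands": [[[0, 0, 0, -50, 0, -15, 25], [0, 0, 0, -105, 0, -40, 25], [0, 0, 0, -156, 0, -70, 25], [0, 0, 0, -156, -15, -125, 25], [0, 0, 0, -156, -30, -180, 25]]]}}

```text
time: 19.08
position: [0.5101, -0.0851, 0.3006]
tool_rot: [-1.183, 1.225, 1.179]
ft_force: [1.4, 0.7, -0.6]
grip_width: 0.413
```

{"method": "servo_tool", "body": {"commands": [[[0, 0, 0, 0, -15, -50, 25], [-1.4, 0, 0, 0, -30, -100, 25], [-1.4, 0, 0, 0, -45, -138, 25], [-1.4, 0, 0, 0, -50, -138, 25], [-1.4, 0, 0, 0, -50, -138, 25]]]}}

```text
time: 19.7
position: [0.5542, -0.2224, 0.2989]
tool_rot: [-1.199, 1.216, 1.2]
ft_force: [-0.2, 0.8, -0.4]
grip_width: 0.413
```

```bash
python3 - <<'E'
from h import *
s=ctrl.get_state(); print(s['time'],s['position'],s['grip_width'],s['ft_force']); 
snap('wrist','w12')
print(go([.5545,-.224,.214]))
E
```

```text
19.7 [ 0.55415023 -0.22238515  0.2988964 ] 0.41291365404313807 [-0.19117634  0.75887371 -0.36184049]
(array([0., 0., 0.]), array([85. , -0.6, -2.2]))
```

{"method": "servo_tool", "body": {"commands": [[[0, 0, 0, 30, 0, -1, 25], [0, 0, 0, 60, 0, -1, 25], [0, 0, 0, 78, 0, -1, 25], [0, 0, 0, 84, 0, -1, 25], [0, 0, 0, 84, 0, -1, 25]]]}}

```text
time: 20.38
position: [0.5538, -0.2239, 0.2159]
tool_rot: [-1.199, 1.215, 1.199]
ft_force: [0.4, -0.3, -0.3]
grip_width: 0.412
```

{"method": "servo_tool", "body": {"commands": [[[0, 0, 0, 0, 0, 0, 60], [0, 0, 0, 0, 0, 0, 60], [0, 0, 0, 0, 0, 0, 60], [0, 0, 0, 0, 0, 0, 60], [0, 0, 0, 0, 0, 0, 60]]]}}

```text
time: 21.0
position: [0.5535, -0.2242, 0.2154]
tool_rot: [-1.199, 1.216, 1.199]
ft_force: [-1.5, 0.5, 0.7]
grip_width: 0.685
```

{"method": "servo_tool", "body": {"commands": [[[0, 0, 0, -40, 0, 0, 60], [0, 0, 0, -90, 0, 0, 60], [0, 0, 0, -140, -10, 0, 60], [0, 0, 0, -150, -50, 0, 60], [0, 0, 0, -150, -50, 0, 60]]]}}

```text
time: 21.62
position: [0.6062, -0.2235, 0.3647]
tool_rot: [-1.202, 1.215, 1.201]
ft_force: [0.0, -0.3, -0.3]
grip_width: 0.685
```

```bash
python3 - <<'E'
from h import *
s=ctrl.get_state(); print(s['time'],s['position'],s['grip_width'],s['ft_force']); 
w=snap('wrist','w13');sd=vision.get_image('side')
c=np.zeros((600,800,3),np.uint8); c[:480,:640]=w
c[380:,580:]=cv2.resize(sd[110:220,280:390],(220,220))
cv2.imwrite('pics/c13.png',c[:,:,::-1])
# yellow / blue pixels numerically
hsv=cv2.cvtColor(w,cv2.COLOR_RGB2HSV); m=cv2.inRange(hsv,(22,150,90),(34,255,255)); m[290:]=0
n,l,st,ce=cv2.connectedComponentsWithStats(m); print([(st[i].tolist(),ce[i].round()) for i in range(1,n) if st[i][4]>40])
m=cv2.inRange(hsv,(0,150,60),(8,255,255));ys,xs=np.nonzero(m);print(xs.min(),xs.max(),ys.min(),ys.max())
print(proj('wrist',[.4715,-.2225,.19]))
E
```

```text
21.625 [ 0.60623874 -0.22349833  0.36466295] 0.6846283984292489 [ 0.03144195 -0.28695032 -0.28159933]
[([300, 146, 38, 48, 1309], array([319., 172.]))]
174 459 119 390
[np.float64(321.2), np.float64(78.9)]
```

```bash
python3 - <<'E'
from h import *
for v in (146,172,194): print(v,[onz('wrist',319,v,z).round(3) for z in (.16,.18,.2,.22)])
print('flap top edge',proj('wrist',[.5945-.0856,-.224,.213]),'rear wall top',proj('wrist',[.5945,-.224,.25]),'roof front',proj('wrist',[.5925,-.224,.26]))
print('grip pt at',go([.4715,-.2225,.260]),go([.4715,-.2225,.170]))
E
```

```text
146 [array([ 0.53 , -0.225,  0.16 ]), array([ 0.53 , -0.225,  0.18 ]), array([ 0.53 , -0.225,  0.2  ]), array([ 0.529, -0.225,  0.22 ])]
172 [array([ 0.557, -0.226,  0.16 ]), array([ 0.555, -0.226,  0.18 ]), array([ 0.553, -0.226,  0.2  ]), array([ 0.551, -0.226,  0.22 ])]
194 [array([ 0.58 , -0.226,  0.16 ]), array([ 0.577, -0.226,  0.18 ]), array([ 0.574, -0.226,  0.2  ]), array([ 0.571, -0.226,  0.22 ])]
flap top edge [np.float64(320.1), np.float64(121.4)] rear wall top [np.float64(321.5), np.float64(227.5)] roof front [np.float64(321.5), np.float64(228.1)]
grip pt at (array([0., 0., 0.]), array([104.8, 131.7,   0.7])) (array([0., 0., 0.]), array([194.8, 131.5,   0.8]))
```

View pics/c13.png

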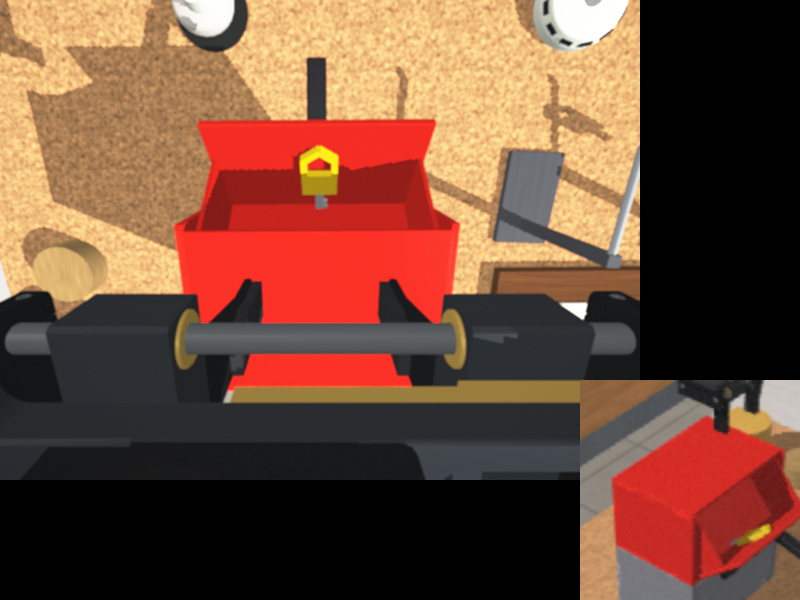

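The yellow key rests in the pocket against the flap's inner face (loop at (319,160), blade on the floor at (320,203)). The tab is free at (316,60–118). I grip it again to shut the flap.

{"method": "servo_tool", "body": {"commands": [[[0, 0, 0, 0, 60, 0, 60], [0, 0, 0, 30, 115, -1, 60], [0, 0, 0, 85, 132, -1, 60], [0, 0, 0, 140, 132, -1, 60], [0, 0, 0, 170, 132, -1, 60]]]}}

```text
time: 22.35
position: [0.4686, -0.2233, 0.1927]
tool_rot: [-1.195, 1.216, 1.201]
ft_force: [0.0, 0.1, 0.8]
grip_width: 0.689
```

```bash
python3 - <<'E'
from h import *
s=ctrl.get_state(); print(s['time'],s['position'],s['grip_width'],s['ft_force']); 
print(go([.4715,-.224,.169]))
A=R.from_rotvec(s['tool_rot']); p0=np.array([.4715,-.224,.169])
for a in (.85,.75,.65,.55,.45,.35,.25,.15,.1,.05,0,-.02):
    c,sn=np.cos(a),np.sin(a); p=np.array([.5945-.043*c-.126*sn,-.224,.138-.043*sn+.126*c-.019])
    print(a,(A.inv().apply(p-p0)*1000).round(1))
E
```

```text
22.35 [ 0.46864637 -0.22325479  0.19268349] 0.6887449085191241 [0.03651371 0.13254922 0.79869096]
(array([0., 0., 0.]), array([23.7, -2.9, -0.8]))
0.85 [-0.9  0.   0. ]
0.75 [-12.9  -5.6   0.1]
0.65 [-24.3 -12.5   0.3]
0.55 [-35.  -20.4   0.4]
0.45 [-44.8 -29.4   0.6]
0.35 [-53.7 -39.3   0.7]
0.25 [-61.6 -50.    0.9]
0.15 [-68.3 -61.5   1.1]
0.1 [-71.2 -67.5   1.2]
0.05 [-73.9 -73.6   1.3]
0 [-76.2 -79.8   1.4]
-0.02 [-77.  -82.3   1.5]
```

{"method": "servo_tool", "body": {"commands": [[[0, 0, 0, 23.5, -2, -1, 60], [0, 0, 0, 23.5, -2, -1, 10], [0, 0, 0, 23.5, -2, -1, 10], [0, 0, 0, 23.5, -2, -1, 10], [0, 0, 0, 23.5, -2, -1, 10]]], "newtons": 25}}

```text
time: 22.98
position: [0.4739, -0.2252, 0.1727]
tool_rot: [-1.2, 1.215, 1.198]
ft_force: [-0.3, 0.7, 0.1]
grip_width: 0.321
```

{"method": "servo_tool", "body": {"commands": [[[0, 0, 0, 0, 0, 0, 10], [0, 0, 0, 0, 0, 0, 10], [0, 0, 0, 0, 0, 0, 10]]]}}

```text
time: 23.35
position: [0.4737, -0.2257, 0.1723]
tool_rot: [-1.2, 1.216, 1.198]
ft_force: [1.1, -2.1, 2.2]
grip_width: 0.206
```

{"method": "servo_tool", "body": {"commands": [[[0, 0, 0, -12, -5, 0, 10], [0, 0, 0, -23, -12, 0, 10], [0, 0, 0, -34, -20, 0, 10], [0, 0, 0, -44, -29, 0, 10], [0, 0, 0, -53, -39, 0, 10]]]}}

```text
time: 23.98
position: [0.5123, -0.2259, 0.2256]
tool_rot: [-1.198, 1.217, 1.2]
ft_force: [-2.5, -2.8, -1.1]
grip_width: 0.204
```

{"method": "servo_tool", "body": {"commands": [[[0, 0, 0, -8, -11, 0, 10], [0, 0, 0, -14.5, -22, 0, 10], [0, 0, 0, -20, -34, 0, 10], [0, 0, 0, -22, -40, 0, 10], [0, 0, 0, -22, -41, 0, 10]]]}}

```text
time: 24.6
position: [0.5544, -0.2261, 0.2485]
tool_rot: [-1.199, 1.215, 1.198]
ft_force: [-5.5, -1.2, 7.2]
grip_width: 0.203
```

{"method": "servo_tool", "body": {"commands": [[[0, 0, 0, 0, -2, 0, 10], [0, 0, 0, 0, -4, 0, 10], [0, 0, 0, 0, -4, 0, 10]]]}}

```text
time: 24.98
position: [0.5569, -0.226, 0.2491]
tool_rot: [-1.197, 1.215, 1.2]
ft_force: [-9.2, -0.4, 12.4]
grip_width: 0.203
```

{"method": "servo_tool", "body": {"commands": [[[0, 0, 0, 0, 0, 0, 50], [0, 0, 0, 0, 0, 0, 50], [0, 0, 0, 0, 0, 0, 50], [0, 0, 0, -30, 0, 0, 50], [0, 0, 0, -80, 0, 0, 50]]]}}

```text
time: 25.6
position: [0.557, -0.2251, 0.3259]
tool_rot: [-1.197, 1.217, 1.202]
ft_force: [0.7, -0.4, 1.1]
grip_width: 0.565
```

{"method": "servo_tool", "body": {"commands": [[[0, 0, 0, -55, -20, 0, 50], [0, 0, 0, -92, -35, 0, 50], [0, 0, 0, -92, -35, 0, 50], [0, 0, 0, -92, -35, 0, 50]]]}}

```text
time: 26.1
position: [0.5922, -0.2267, 0.4177]
tool_rot: [-1.197, 1.217, 1.2]
ft_force: [-0.1, 0.6, -0.8]
grip_width: 0.573
```

```bash
python3 - <<'E'
from h import *
s=ctrl.get_state(); print(s['time'],s['position'],s['grip_width'],s['ft_force'])
T=cam('wrist')[3]; w=snap('wrist','w14'); sd=snap('side','s14')
for a in (0,.03,.06,.1,.2):
    c,sn=np.cos(a),np.sin(a); e=np.array([.5945-.0594*c-.1375*sn,-.225,.138-.0594*sn+.1375*c])
    # top edge of the tab's end face: 7 mm along the tab's normal
    th=np.radians(35)-a; t=e+.007*np.array([np.sin(th),0,np.cos(th)]); b=e-.007*np.array([np.sin(th),0,np.cos(th)])
    pn=np.array([.5945-.114*sn,-.20,.138+.114*c])
    print(a,'wrist end top/bot',proj('wrist',t),proj('wrist',b),'side',proj('side',e),'panel top edge wrist',proj('wrist',pn))
u=int(proj('wrist',t)[0]); 
for uu in (u-4,u,u+4):
  g=w[:,uu].astype(int).sum(1); print(uu,[(v,int(g[v])) for v in range(150,262,3)])
print('col60off',[(v,w[v,u+50].tolist()) for v in range(190,262,3)])
E
```

```text
26.1 [ 0.59224904 -0.22669988  0.41769658] 0.5730720433920359 [-0.13218447  0.56295657 -0.82738459]
0 wrist end top/bot [np.float64(321.0), np.float64(171.9)] [np.float64(320.8), np.float64(161.5)] side [np.float64(375.3), np.float64(164.1)] panel top edge wrist [np.float64(347.0), np.float64(226.0)]
0.03 wrist end top/bot [np.float64(320.9), np.float64(166.7)] [np.float64(320.7), np.float64(156.9)] side [np.float64(376.4), np.float64(165.1)] panel top edge wrist [np.float64(347.0), np.float64(222.7)]
0.06 wrist end top/bot [np.float64(320.8), np.float64(161.5)] [np.float64(320.7), np.float64(152.3)] side [np.float64(377.5), np.float64(166.2)] panel top edge wrist [np.float64(347.0), np.float64(219.2)]
0.1 wrist end top/bot [np.float64(320.7), np.float64(154.8)] [np.float64(320.6), np.float64(146.4)] side [np.float64(378.9), np.float64(167.7)] panel top edge wrist [np.float64(347.0), np.float64(214.6)]
0.2 wrist end top/bot [np.float64(320.5), np.float64(138.8)] [np.float64(320.4), np.float64(132.4)] side [np.float64(382.3), np.float64(171.5)] panel top edge wrist [np.float64(347.0),
[... 1237 characters left out ...]
 185), (225, 287), (228, 238), (231, 292), (234, 332), (237, 333), (240, 330), (243, 333), (246, 329), (249, 328), (252, 333), (255, 328), (258, 332), (261, 327)]
col60off [(190, [99, 99, 100]), (193, [96, 98, 101]), (196, [96, 97, 100]), (199, [96, 98, 101]), (202, [155, 64, 64]), (205, [164, 31, 26]), (208, [164, 32, 26]), (211, [163, 31, 25]), (214, [164, 32, 27]), (217, [165, 31, 27]), (220, [163, 31, 27]), (223, [195, 36, 28]), (226, [194, 35, 28]), (229, [173, 32, 23]), (232, [249, 45, 35]), (235, [249, 47, 36]), (238, [249, 46, 36]), (241, [249, 48, 38]), (244, [249, 45, 34]), (247, [249, 47, 37]), (250, [249, 45, 33]), (253, [249, 47, 37]), (256, [249, 47, 34]), (259, [249, 46, 36])]
```

```bash
python3 - <<'E'
from h import *
xr=onz('wrist',320,230.5,.26); print('roof edge',xr); hx=xr[0]+.002
for a in (-.03,0,.03,.06):
    c,sn=np.cos(a),np.sin(a); e=np.array([hx-.0594*c-.1375*sn,-.226,.138-.0594*sn+.1375*c])
    th=np.radians(35)-a; n=.007*np.array([np.sin(th),0,np.cos(th)])
    pf=np.array([hx-.008*c-.114*sn,-.2,.138+.114*c-.008*sn]); pb=np.array([hx-.114*sn,-.2,.138+.114*c])
    print(a,'end top/bot row',proj('wrist',e+n)[1],proj('wrist',e-n)[1],'panel top front/back row',proj('wrist',pf)[1],proj('wrist',pb)[1])
sd=cv2.imread('pics/s14.png')
hsv=cv2.cvtColor(sd,cv2.COLOR_BGR2HSV)
for nm,lo,hi in(('blue',(105,150,60),(125,255,255)),('yellow',(22,150,90),(34,255,255))):
    m=cv2.inRange(hsv,lo,hi); n,l,st,ce=cv2.connectedComponentsWithStats(m); print(nm,[(st[i].tolist(),ce[i].round()) for i in range(1,n) if st[i][4]>15 and st[i][1]>120])
# dark tab rightmost in side image near expected
g=sd[150:180,350:395].sum(2); print((g<150).nonzero()[1].max()+350 if (g<150).any() else None)
print('blue expected side',proj('side',[.5817,.3155,.140]))
t=vision.get_image('top');cv2.imwrite('pics/t15.png',t[:,:,::-1]);
d=cv2.absdiff(t,cv2.imread('pics/top0.png')[:,:,::-1].copy()).max(2)
for n,(u,v) in dict(det=(308,305),tum=(176,247),bulb=(473,306)).items(): print(n,d[v-22:v+22,u-22:u+22].mean(),(d[v-22:v+22,u-22:u+22]>40).sum())
E
```

```text
roof edge [ 0.5965784  -0.22666723  0.26      ]
-0.03 end top/bot row 182.0 171.0 panel top front/back row 225.6 233.4
0 end top/bot row 176.7 166.3 panel top front/back row 222.2 230.0
0.03 end top/bot row 171.5 161.6 panel top front/back row 218.7 226.7
0.06 end top/bot row 166.4 157.0 panel top front/back row 215.2 223.3
blue [([228, 283, 10, 21, 89], array([232., 292.])), ([61, 314, 43, 31, 113], array([ 82., 329.]))]
yellow []
376
blue expected side [np.float64(234.9), np.float64(295.8)]
det 3.934917355371901 0
tum 2.9266528925619837 0
bulb 3.2768595041322315 0
```

```bash
python3 -c "
from h import *
print(close_job(), ctrl.get_state()['time'])"
```

```text
the job is handed in; nothing more can be done
the job is handed in; nothing more can be done
```

I carried out the whole task and handed it in at about 26 s on the robot's clock, out of the 72 s allowed. The hand-in gave no verdict.

**What I did:**
1. I gripped the black tab and pulled the red flap down to its stop.
2. I lifted the blue key off the full peg, threaded it onto the empty one and let go.
3. I took the yellow key out the same way and released it into the open pocket.
4. I gripped the tab again and swung the flap up to its stop. The arm then backed clear.

**Last checks:**
- **Flap:** from the wrist camera, the panel's top edge and the upper edge of the tab's end match 0 rad. The lower edge of the tab's end was about 3 pixels off, in the direction of further shut.
- **Blue key:** in the side view it shows about 5 pixels from where it should hang on the formerly empty peg.
- **Yellow key:** I saw it in the pocket just before shutting, leaning on the flap's inner face. It is hidden now, and no yellow shows in the side view.
- **Bystanders:** the areas around the tumbler, detector and bulb look unchanged from the first top picture.

**Disagreements:** my first flap check, using the earlier hinge estimate, put the tab 4 to 8 pixels past shut. Measuring from the roof's edge in the same picture moved the hinge about 4 mm and mostly settled it. The tab also pushed back with 9 to 12 N at the end, which I took as the flap reaching its stop.

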